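Close the tea canister's screw lid

ROBOT

A 7-joint arm with a two-finger parallel gripper is mounted at the origin on the work surface. World frame = base frame: x ahead of the robot, y to its left, z up, the work surface at z = 0. Lengths are in m, angles in rad, forces in N, time in s.
With the tool pointing down it reaches from about 0.425 to 0.875 m from the base axis. Payload 4.7 kg.
Tool frame: the origin (TCP) lies midway between the tips of the shut fingers; the grasp point (between the pads) lies arm.tcp_to_grasp behind it (arm.tcp_to_grasp is the distance from the TCP to the grasp point, in m); z points along the fingers, y is the direction in which the jaws open and shut (so a half turn about z gives the same grasp; the last joint's range is limited). The gripper opens to 87 mm and grips with 3 to 60 N. Pads are 19 mm wide; open, the fingers measure 117 mm over their backs; the gripper's body (75 mm by 190 mm) begins 51 mm behind the grasp point.
Start: joints at [1.309, 0.321, -0.07, 1.45, 0.023, 1.371, -0.057], TCP at [0.177, -0.625, 0.223] pointing down, gripper open.
Joint ranges: [-2.86, 2.86], [-0.3, 2.09], [-1.38, 1.24], [0.06, 2.45], [-1.56, 4.7], [0.09, 2.05], [-2.69, 2.69]. Speed limits (rad/s): [2.57, 2.57, 3.14, 3.14, 3.14, 3.14, 3.14].

INTERFACE

Orientations are given as a rotation vector (axis times angle).
In Python, from station import arm gives the robot as it stands.
- The arm moves only by the tool jog_arm, never from a script. Its argument "plan" is a list that holds one entry, the list of rows, each a list of 5 numbers: the shift along the tool's x, y, z in cm, then the turn about the tool's z in rad, then the closure, from -1 (fully open) to 1 (shut). A call has exactly 10 rows; each row shifts and turns the commanded pose from where the row before left it, along the tool's axes as they then stand; what a row does not reach is not made up. A row lasts 1/8 s, in which the tool goes at most 62.5 mm and 10.7 degrees, less where a joint would pass 70% of its speed; a pose out of reach is approached as far as the arm can. A call with a gripper value outside its range is refused whole. The fingers move at their own pace and stop on an object; "grip_force" is the grip in N (left out, the last holds). Time passes only in rows, so rows that do not move let the fingers close, or fill a call up. It gives the time, the measured TCP pose, the force and the opening at its end, in the units of the state.
- arm.sense(): the state, without advancing time (a new reading comes with each control period).
- arm.get_image(name): name is "side" or "top"; returns the picture (384x512x3 uint8, red, green, blue); there is no depth.
- arm.camera_params(name): a dict with "intrinsics" (3x3 intrinsics, pixels), "R" (3x3) and "t" (3): a world point X has camera coordinates R X + t. Camera axes: x right, y down, z forward; pixel columns grow to the right and rows downward; lengths in m; the calibration is good to about 2 mm. A picture is of the moment at which its call begins. camera_params takes no time and is no camera call.
- arm.sign_off(): hands the job in, once; it reports no verdict.
The state is a dict: "time": time; "joint_pos": joint angles; "qd": joint speeds; "effort": joint torques, N m; "position": TCP position; "orientation": TCP orientation; "wrist_force": force on the tool from outside, world axes, zero at the start; "ft_torque": the same for the moment, N m; "grip_width": finger opening in m.
Only numpy, scipy, OpenCV 4.12 (cv2) and the standard library are available. Lean on these libraries where they do the work, as an engineer would, in place of code of your own. Each camera call takes 0.05 s, during which the arm holds its last target. There are 200 camera calls.

TASK

The screw lid of the tea canister has only been laid on and sits high, not in its thread. Turn it back (anticlockwise seen from above) until it drops into the thread, then screw it forward (clockwise) all the way down until it stops, and leave it level. Leave the mug, the tray of sachets and the teaspoon where they are.

Things in the scene. Friction and masses are not known exactly. Their poses are not given: they have to be found in the camera images.
- canister: Round steel canister, 130 mm diameter, bolted to the worktop in a black holder ring (flange 170 mm diameter); it cannot move. Origin: centre of its underside, on the worktop; z up. Shoulder 100 mm up; above it a neck of 90 mm diameter with a four-start thread, hidden by the lid, reaches 133 mm. Alike at every quarter turn.
- thread_top (a point): Centre of the neck's top, 133 mm above the canister's origin. Behaviour of the thread: turned back (anticlockwise, yaw growing) 8 to 42 degrees from the start the lid falls in by its own weight; a stop ends this turn at 41 to 70 degrees. It then screws forward (yaw falling) 40 to 75 degrees, sinking 6 mm, to a hard stop: home. Turned forward first, it meets a stop and stays high.
- lid: Loose black plastic screw lid, about 0.25 kg, 125 mm diameter; skirt and top plate together 39 mm high. Origin: on the axis at the skirt's lower edge; x along the bar grip, z up. Origin above the canister's origin: 122 mm as laid on, about 107 just after dropping in, 101 screwed fully home (skirt 1 mm above the shoulder).
- lid_bar (a point): Middle of the upper face of the lid's bar grip, on the axis, 67 mm above the lid's origin. The bar, straight, 110 mm long, 16 mm thick, 28 mm high, stands upright across the lid's top plate. About 1 N on an end of the bar turns the lid; 5 N or more means a stop. Pushed on hard while still high, the lid tips off. Play sideways about 1 mm. A tight grip keeps it from dropping.
- mug: White mug, 82 mm diameter, 92 mm high, with a handle; a bystander. Origin: centre of its underside.
- sachet_tray: Black open tray, 200 x 150 x 70 mm, full of upright sachet packets that reach 76 mm; a bystander. Origin: centre of its underside.
- teaspoon: Steel spoon, 170 mm long, lying on the worktop; a bystander. Origin: middle of its length, at the underside.

How it is judged:
By the outcome, as a careful person would: the job done as asked, in the order asked, and still so for the second after the job is handed in, with the robot touching nothing.
It also fails if it takes over 54 s, if anything falls off the work surface, if the arm or the gripper's body presses on something with over 40 N, if the wrist force passes 120 N, or if a joint passes its speed limit or range.

## Working session

There is one attempt and no reset: what is moved stays moved. The work goes in short steps, Python scripts to look and compute and a tool call to move; the robot and the scene stay as the last step left them, time stands still between calls to the robot, and variables do not carry over. Pictures are saved under pics/ and viewed, about 8 in all and at most 12, crops included, and the job is handed in when it is done.

Besides the shell and the picture viewer there is one more tool, called after "Request:" as name(argument=value, ...) on one line, values as JSON. jog_arm: Moves the arm, as the interface text tells. Its arguments: {"type":"object","properties":{"plan":{"type":"array","items":{"type":"array","items":{"type":"array","items":{"type":"number"}}}},"grip_force":{"type":"number"}},"required":["plan"]}

```bash
mkdir -p pics; ls; python3 - <<'E'
from station import arm
import cv2, numpy as np
for n in("side","top"):
    im=arm.get_image(n); cv2.imwrite(f"pics/{n}0.png",im[:,:,::-1])
    c=arm.camera_params(n); R=np.array(c["R"]);t=np.array(c["t"]); print(n,np.round(c["intrinsics"],1).tolist(),np.round(R,3).tolist(),np.round(t,3),"pos",np.round(-R.T@t,3))
s=arm.sense();print(s, arm.tcp_to_grasp)
E
```

```text
pics
side [[403.4, 0.0, 260.6], [0.0, 403.4, 193.8], [0.0, 0.0, 1.0]] [[0.998, -0.068, -0.006], [-0.042, -0.553, -0.832], [0.053, 0.83, -0.555]] [-0.568  0.11   1.265] pos [ 0.504 -1.028  0.79 ]
top [[492.4, 0.0, 259.6], [0.0, 492.4, 198.2], [0.0, 0.0, 1.0]] [[-0.008, -1.0, -0.011], [-0.983, 0.01, -0.183], [0.183, 0.009, -0.983]] [0.01  0.598 1.272] pos [ 0.354 -0.007  1.36 ]
{'time': 0.1, 'joint_pos': array([ 1.30909039,  0.32175392, -0.07009031,  1.45153176,  0.02258548,
        1.37080298, -0.05687547]), 'qd': array([-3.38651160e-04, -1.17270396e-03,  3.99066179e-05, -1.62368736e-03,
       -1.22015638e-03,  1.40459975e-04, -3.61096017e-04]), 'effort': array([-4.11101297e-06, -4.92572987e+01, -4.05687941e-01, -3.13400459e+01,
       -6.41433243e-02,  3.94803251e-02,  5.83424526e-05]), 'position': array([ 0.1768386 , -0.62497516,  0.22157831]), 'orientation': array([-3.11009119e+00, -4.31716524e-01,  4.87264508e-04]), 'wrist_force': array([-0.04819418,  0.1464787 ,  0.39594089]), 'ft_torque': array([-0.00508847, -0.00371741, -0.03233907]), 'grip_width': 0.0869579018262687} 0.0187
```

View pics/side0.png

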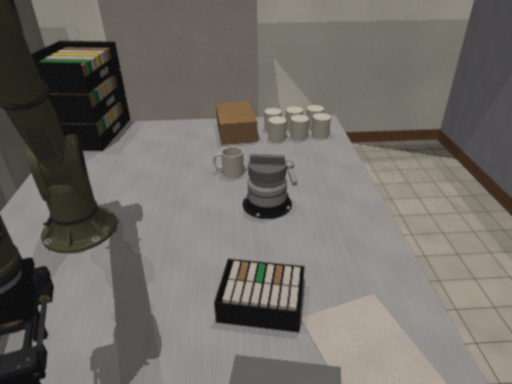

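View pics/top0.png

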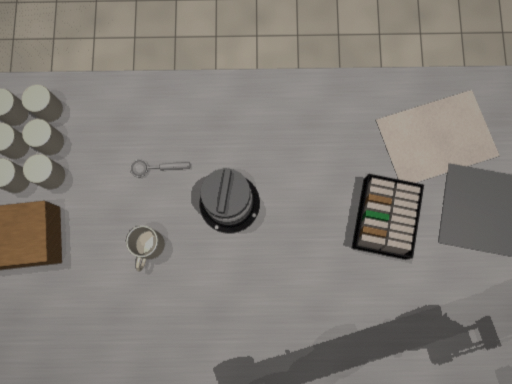

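The side view shows the canister with its lid at about (268,170) and its flange at (268,205). In the top view the lid is at (226,196), with the bar running from (228,170) to (222,212). The mug, spoon and tray all stand clear. Next I zoom in and take contours.

```bash
python3 - <<'E'
import cv2, numpy as np
a=cv2.imread("pics/top0.png")[150:250,180:280]; b=cv2.imread("pics/side0.png")[140:225,225:310]
a=cv2.resize(a,(400,400),interpolation=cv2.INTER_CUBIC); b=cv2.resize(b,(400,400),interpolation=cv2.INTER_CUBIC)
cv2.imwrite("pics/crop0.png",np.clip(np.hstack([a,b]).astype(float)*1.7,0,255).astype(np.uint8))
E
```

```text
(no output)
```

View pics/crop0.png

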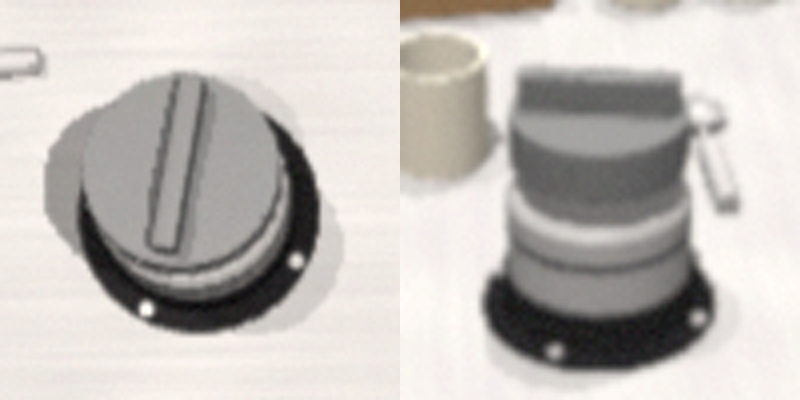

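The crop shows the bar's top face clearly. Its corners in the top crop are (179,75), (206,80), (177,250) and (147,246). In the side crop its ends run from (517,72) to (681,76). Next I triangulate.

```bash
cat >h.py <<'E'
from station import arm
import cv2, numpy as np
def cam(n):
    c=arm.camera_params(n); return [np.array(c[k],float) for k in("intrinsics","R","t")]
def ray(n,uv):
    K,R,t=cam(n); d=R.T@np.linalg.solve(K,[uv[0],uv[1],1]); return -R.T@t,d/np.linalg.norm(d)
def onz(n,uv,z):
    o,d=ray(n,uv); return o+d*(z-o[2])/d[2]
def tri(a,b):
    o,d=ray("top",a);p,e=ray("side",b); s=np.linalg.lstsq(np.c_[d,-e],p-o,rcond=None)[0]
    return (o+d*s[0]+p+e*s[1])/2, np.linalg.norm(o+d*s[0]-p-e*s[1])
E
python3 - <<'E'
from h import *
T=lambda x,y:((x+.5)/4-.5+180,(y+.5)/4-.5+150)
S=lambda x,y:((x-400+.5)/4.706-.5+225,(y+.5)/4.706-.5+140)
far=T(192.5,77.5);near=T(162,248)
print("centre",tri(T(177.3,162.7),S(599,74)))
print("ends",tri(far,S(681,76)),tri(near,S(517.5,72)))
for z in(.185,.189,.193):
    a,b=onz("top",far,z),onz("top",near,z); d=a-b
    print(z,(a+b)/2,"len",np.hypot(*d[:2]),"yaw",np.degrees(np.arctan2(d[1],d[0])))
# flange (dark ring hull) bolted at z~0 and plate
im=cv2.imread("pics/top0.png"); g=im.max(2); 
m=np.zeros_like(g); m[150:240,190:265]=(g[150:240,190:265]<30)
ys,xs=np.nonzero(m); h=cv2.convexHull(np.c_[xs,ys].astype(np.int32))
P=np.array([onz("top",p[0],.006)[:2] for p in h])
# keep lower arc only (flange outline)
k=h[:,0,1]>200; Q=P[k]; s=np.linalg.lstsq(np.c_[2*Q,np.ones(len(Q))],(Q**2).sum(1),rcond=None)[0]
print("flange c",s[:2],"r",np.sqrt(s[2]+s[:2]@s[:2]),k.sum())
s=arm.sense();R=cv2.Rodrigues(s["orientation"])[0];print(np.round(R,3))
E
```

```text
centre (array([0.59491429, 0.0904701 , 0.18665621]), np.float64(0.002642021265056807))
ends (array([0.64842766, 0.08131494, 0.18763165]), np.float64(0.0036459866015564417)) (array([0.541677  , 0.09949278, 0.18581998]), np.float64(0.0008255440576788045))
0.185 [0.59429743 0.09050628 0.185     ] len 0.10734565280575037 yaw -9.68854960065774
0.189 [0.5934807  0.09017528 0.189     ] len 0.10698032173419882 yaw -9.68854960065774
0.193 [0.59266397 0.08984427 0.193     ] len 0.10661499066264714 yaw -9.688549600657751
flange c [0.59645035 0.09009036] r 0.08209577753082788 16
[[ 0.962  0.272 -0.001]
 [ 0.272 -0.962  0.002]
 [-0.    -0.002 -1.   ]]
```

The two views agree. The bar's centre is about (0.595, 0.090), its top at z≈0.187 (text: 0.189), yaw −9.7°, length 107 mm (given 110 mm). The flange centre is within 2 mm of that. I lift, then start the traverse.

Request:
jog_arm(plan=[[[0,0,-4,0,-1],[4,-3.8,0,0,-1],[4,-3.8,0,0,-1],[4,-3.8,0,0,-1],[4,-3.8,0,0,-1],[4,-3.8,0,0,-1],[4,-3.8,0,0,-1],[4,-3.8,0,0,-1],[4,-3.8,0,0,-1],[0,0,0,0,-1]]], grip_force=5)

```text
time: 1.35
position: [0.4045, -0.2411, 0.2626]
orientation: [-3.109, -0.446, -0.001]
wrist_force: [-0.9, -1.2, 0.3]
grip_width: 0.0868
```

Request:
jog_arm(plan=[[[3.9,-3.8,0,0,-1],[3.9,-3.8,0,0,-1],[3.9,-3.8,0,0,-1],[3.9,-3.8,0,0,-1],[3.9,-3.8,0,0,-1],[3.9,-3.8,0,0,-1],[4.1,-3.6,0,0.15,-1],[0,0,0,0.15,0],[0,0,0,0.15,0],[0,0,0,0,0]]])

```text
time: 2.6
position: [0.5949, 0.082, 0.2618]
orientation: [3.129, -0.272, -0.002]
wrist_force: [-0.8, -0.3, 0.2]
grip_width: 0.0648
```

```bash
python3 - <<'E'
from station import arm
import numpy as np,cv2
s=arm.sense();R=cv2.Rodrigues(s["orientation"])[0]
print(s["position"],s["grip_width"],np.round(s["joint_pos"],2),"yaw",np.degrees(np.arctan2(R[1,0],R[0,0])),R[:,2])
print("tool shift to target",R.T@(np.array([.595,.0903,.215])-s["position"]))
E
```

```text
[0.59486875 0.08200852 0.26183824] 0.06482656521966419 [ 0.41  0.27 -0.72  1.5   0.18  1.44 -2.06] yaw -9.951402385139971 [-1.06938577e-03 -6.98222855e-04 -9.99999184e-01]
tool shift to target [-0.00125991 -0.00823028  0.04683227]
```

Joint 7 would come near its limit during the forward turn, so I use the half-turn-equivalent grasp.

Request:
jog_arm(plan=[[[-0.1,-0.8,0,0,0.3],[0,0,0,-0.185,0.3],[0,0,0,-0.185,0.3],[0,0,0,-0.185,0.3],[0,0,0,-0.185,0.3],[0,0,0,-0.185,0.3],[0,0,0,-0.185,0.3],[0,0,0,-0.185,0.3],[0,0,0,-0.185,0.3],[0,0,0,-0.185,0.3]]])

```text
time: 3.85
position: [0.5952, 0.0913, 0.2626]
orientation: [2.3, 2.14, 0.0]
wrist_force: [0.5, 0.5, 0.8]
grip_width: 0.0305
```

Request:
jog_arm(plan=[[[0,0,0,-0.185,0.3],[0,0,0,-0.185,0.3],[0,0,0,-0.185,0.3],[0,0,0,-0.185,0.3],[0,0,0,-0.185,0.3],[0,0,0,-0.185,0.3],[0,0,0,-0.185,0.3],[0,0,0,-0.185,0.3],[0,0,0,0,0.3],[0,0,0,0,0.3]]])

```text
time: 5.1
position: [0.5952, 0.0912, 0.2625]
orientation: [0.272, 3.13, 0.0]
wrist_force: [-0.0, -0.4, 0.9]
grip_width: 0.0305
```

```bash
cat > st.py <<'E'
from station import arm
import numpy as np,cv2
s=arm.sense();R=cv2.Rodrigues(s["orientation"])[0]
print(s["time"],np.round(s["position"],4),s["grip_width"],np.round(s["joint_pos"],2),"yaw",np.degrees(np.arctan2(R[1,0],R[0,0])),R[:,2].round(4))
print("F",s["wrist_force"].round(2),"M",s["ft_torque"].round(3),"tool shift to target",R.T@(np.array([.595,.0903,.167])-s["position"]))
E
python3 st.py
```

```text
5.1 [0.5952 0.0912 0.2625] 0.03052746321387451 [ 0.74  0.47 -1.26  1.49  0.45  1.51  0.88] yaw 170.07329417217812 [ 0.  0. -1.]
F [-0.01 -0.39  0.85] M [ 0.097 -0.139  0.064] tool shift to target [ 5.03914121e-05 -8.93219102e-04  9.55360472e-02]
```

Opening follows closure linearly (30.5 mm at 0.3). I descend around the bar, touching nothing.

Request:
jog_arm(plan=[[[0,-0.1,2,0,0.3],[0,0,2,0,0.3],[0,0,1.5,0,0.3],[0,0,1,0,0.3],[0,0,0.8,0,0.3],[0,0,0.8,0,0.3],[0,0,0.6,0,0.3],[0,0,0.6,0,0.3],[0,0,0,0,0.45],[0,0,0,0,0.45]]])

```text
time: 6.35
position: [0.5952, 0.0903, 0.1698]
orientation: [0.268, 3.13, 0.0]
wrist_force: [-0.3, -0.0, 0.3]
grip_width: 0.0252
```

```bash
python3 st.py; python3 - <<'E'
from h import *
a=cv2.resize(arm.get_image("top")[150:250,180:280],(400,400),interpolation=cv2.INTER_CUBIC);b=cv2.resize(arm.get_image("side")[130:215,225:310],(400,400),interpolation=cv2.INTER_CUBIC)
cv2.imwrite("pics/grip1.png",np.clip(np.hstack([a,b])[:,:,::-1]*1.7,0,255).astype(np.uint8))
E
```

```text
6.35 [0.5952 0.0903 0.1698] 0.0251673509715998 [ 0.72  0.53 -1.22  1.62  0.51  1.35  0.84] yaw 170.2168821857715 [ 3.e-04 -0.e+00 -1.e+00]
F [-0.34 -0.04  0.3 ] M [ 0.057 -0.224  0.037] tool shift to target [1.88146370e-04 1.69361267e-05 2.75199058e-03]
```

View pics/grip1.png

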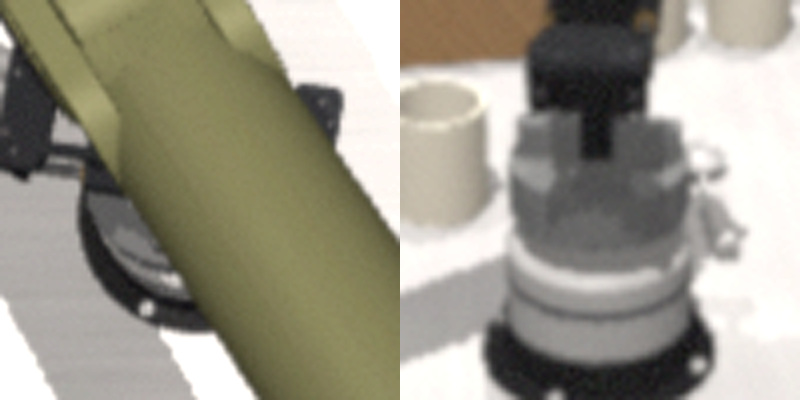

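The fingers straddle the bar near its middle (side crop, 597,140) with no contact force. I narrow the gap to a loose 18.7 mm and turn back about 20°.

Request:
jog_arm(plan=[[[0,0,0.2,0,0.5],[0,0,0,0,0.57],[0,0,0,0,0.57],[0,0,0,-0.06,0.57],[0,0,0,-0.06,0.57],[0,0,0,-0.06,0.57],[0,0,0,-0.06,0.57],[0,0,0,-0.06,0.57],[0,0,0,-0.06,0.57],[0,0,0,0,0.57]]])

```text
time: 7.7
position: [0.5952, 0.0911, 0.1678]
orientation: [-0.297, 3.127, 0.002]
wrist_force: [-0.1, 2.2, 0.7]
grip_width: 0.0186
```

```bash
python3 st.py; python3 - <<'E'
from h import *
b=cv2.resize(arm.get_image("side")[130:215,225:310],(400,400),interpolation=cv2.INTER_CUBIC)
cv2.imwrite("pics/g2.png",np.clip(b[:,:,::-1]*1.7,0,255).astype(np.uint8))
E
```

```text
7.7 [0.5952 0.0911 0.1678] 0.018594313369460158 [ 0.75  0.58 -1.28  1.62  0.56  1.37  1.16] yaw -169.1633819228777 [ 7.0e-04  1.5e-03 -1.0e+00]
F [-0.11  2.22  0.7 ] M [ 0.704 -0.328 -0.033] tool shift to target [ 0.00038223 -0.00071688  0.00076146]
```

View pics/g2.png

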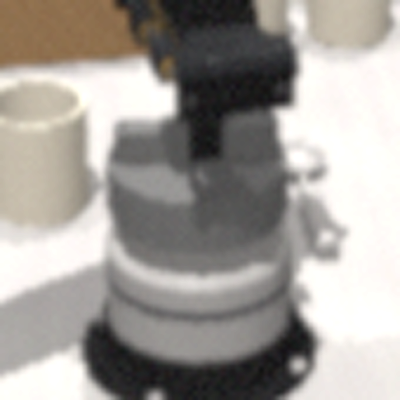

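The bar has turned about 14–20° and the lid is still high. I continue back.

Request:
jog_arm(plan=[[[0,0.05,0,-0.06,0.57],[0,0,0,-0.06,0.57],[0,0,0,-0.06,0.57],[0,0,0,-0.06,0.57],[0,0,0,-0.06,0.57],[0,0,0,0.05,0.57],[0,0,0,0.02,0.55],[0,0,0,0,0.55],[0,0,0,0,0.55],[0,0,0,0,0.55]]])

```text
time: 9.0
position: [0.595, 0.0905, 0.1675]
orientation: [0.654, -3.073, 0.0]
wrist_force: [-0.1, 0.7, 0.1]
grip_width: 0.0195
```

```bash
python3 st.py; python3 - <<'E'
from h import *
b=cv2.resize(arm.get_image("side")[130:215,225:310],(400,400),interpolation=cv2.INTER_CUBIC)
cv2.imwrite("pics/g3.png",np.clip(b[:,:,::-1]*1.7,0,255).astype(np.uint8))
E
```

```text
9.0 [0.595  0.0905 0.1675] 0.019459397241939753 [ 0.76  0.59 -1.3   1.62  0.58  1.38  1.38] yaw -155.98227937108527 [ 0.e+00 -3.e-04 -1.e+00]
F [-0.06  0.72  0.1 ] M [ 0.07  -0.093 -0.024] tool shift to target [ 9.62577218e-05 -1.82840943e-04  5.24228049e-04]
```

View pics/g3.png

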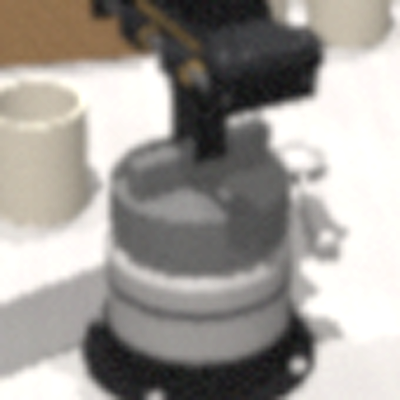

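The skirt now appears to sit lower. I check this numerically with column profiles across the three pictures.

```bash
python3 - <<'E'
from h import *
for f in("grip1","g2","g3"):
    im=cv2.imread(f"pics/{f}.png",0); im=im[:,-400:]
    print(f,[(y,int(im[y-1:y+2,155:165].mean()) ) for y in range(130,320,8)])
K,R,t=cam("side")
for z in(.222-.1+.0,.107,.101):
  for nm,zz in(("skirt low",z),("plate rim",z+.039),("bar top",z+.067)):
    # front point of rim at crop column~160
    p=K@(R@np.array([.595-.015,.0903-(.0625 if nm!="bar top" else 0)*.97,zz])+t); p=p[:2]/p[2]; print(z,nm,((p-[225,130]+.5)*4.706-.5).round(0))
E
```

```text
grip1 [(130, 88), (138, 85), (146, 85), (154, 86), (162, 90), (170, 99), (178, 103), (186, 93), (194, 91), (202, 85), (210, 85), (218, 92), (226, 98), (234, 102), (242, 103), (250, 113), (258, 119), (266, 142), (274, 207), (282, 207), (290, 164), (298, 148), (306, 130), (314, 102)]
g2 [(130, 120), (138, 99), (146, 100), (154, 100), (162, 114), (170, 146), (178, 150), (186, 151), (194, 147), (202, 119), (210, 103), (218, 102), (226, 101), (234, 101), (242, 101), (250, 109), (258, 118), (266, 136), (274, 193), (282, 206), (290, 164), (298, 149), (306, 131), (314, 104)]
g3 [(130, 251), (138, 186), (146, 119), (154, 146), (162, 123), (170, 95), (178, 94), (186, 92), (194, 109), (202, 141), (210, 150), (218, 126), (226, 107), (234, 105), (242, 103), (250, 103), (258, 100), (266, 108), (274, 170), (282, 203), (290, 163), (298, 148), (306, 131), (314, 105)]
0.122 skirt low [182. 253.]
0.122 plate rim [182. 202.]
0.122 bar top [175. 119.]
0.107 skirt low [182. 272.]
0.107 plate rim [182. 222.]
0.107 bar top [175. 139.]
0.101 skirt low [182. 279.]
0.101 plate rim [182. 229.]
0.101 bar top [175. 147.]
```

It has dropped. The plate rim moved from about 202 to 219 (222 predicted) and the skirt edge is at about 272 (272 predicted). I lower the fingers and screw forward, keeping the jaws loose.

Request:
jog_arm(plan=[[[0,0,0.7,0,0.55],[0,0,0.6,0,0.57],[0,0,0,0.06,0.57],[0,0,0,0.06,0.57],[0,0,0,0.06,0.57],[0,0,0,0.06,0.57],[0,0,0,0.06,0.57],[0,0,0,0.06,0.57],[0,0,0,0.06,0.57],[0,0,0,0.06,0.57]]])

```text
time: 10.3
position: [0.5944, 0.0911, 0.1537]
orientation: [-0.097, -3.139, -0.001]
wrist_force: [-1.2, -0.1, -1.1]
grip_width: 0.0188
```

```bash
python3 st.py
```

```text
10.3 [0.5944 0.0911 0.1537] 0.01882454958199022 [ 0.71  0.53 -1.19  1.64  0.51  1.33  0.94] yaw 176.4423991301621 [-1.3e-03  5.0e-04 -1.0e+00]
F [-1.23 -0.14 -1.08] M [ 0.3   -0.053 -0.011] tool shift to target [-0.00067241 -0.00072178 -0.01332654]
```

Request:
jog_arm(plan=[[[0,0,0.05,0.06,0.57],[0,0,0.05,0.06,0.57],[0,0,0.05,0.06,0.57],[0,0,0.05,0.06,0.57],[0,0,0.05,0.06,0.57],[0,0,0.05,0.06,0.57],[0,0,0,0,0.57],[0,0,0,0,0.57],[0,0,0,0,0.57],[0,0,0,0,0.57]]])

```text
time: 11.55
position: [0.5948, 0.0909, 0.1514]
orientation: [-0.655, -3.072, -0.0]
wrist_force: [0.2, 1.6, -1.2]
grip_width: 0.0189
```

```bash
python3 st.py
```

```text
11.55 [0.5948 0.0909 0.1514] 0.018915811099217496 [ 0.67  0.49 -1.12  1.64  0.46  1.3   0.62] yaw 155.91791150468046 [-3.e-04  3.e-04 -1.e+00]
F [ 0.24  1.61 -1.17] M [ 0.437 -0.221 -0.005] tool shift to target [-0.00036655 -0.00043829 -0.01560335]
```

Request:
jog_arm(plan=[[[0,0,0,0.06,0.57],[0,0,0,0.06,0.57],[0,0,0,0.06,0.57],[0,0,0,0.06,0.57],[0,0,0,0,0.57],[0,0,0,0,0.57],[0,0,0,0,0.57],[0,0,0,0,0.57],[0,0,0,0,0.57],[0,0,0,0,0.57]]])

```text
time: 12.8
position: [0.5947, 0.0911, 0.1516]
orientation: [-1.018, -2.972, -0.0]
wrist_force: [-2.8, 3.7, 0.9]
grip_width: 0.0209
```

```bash
python3 st.py; python3 - <<'E'
from h import *
b=cv2.resize(arm.get_image("side")[130:215,225:310],(400,400),interpolation=cv2.INTER_CUBIC)
cv2.imwrite("pics/g4.png",np.clip(b[:,:,::-1]*1.7,0,255).astype(np.uint8))
E
```

```text
12.8 [0.5947 0.0911 0.1516] 0.020871079505191428 [ 0.64  0.47 -1.07  1.64  0.42  1.29  0.4 ] yaw 142.16624279729368 [-3.e-04  4.e-04 -1.e+00]
F [-2.84  3.7   0.89] M [0.999 0.465 0.258] tool shift to target [-0.00071047 -0.00049645 -0.01540802]
```

View pics/g4.png

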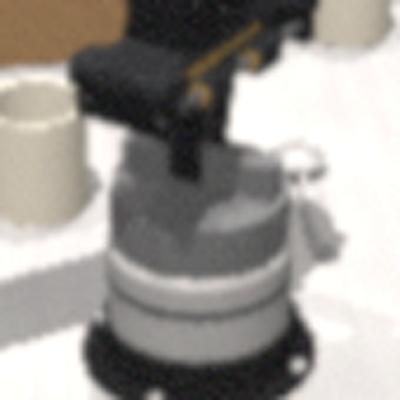

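Mz has risen to 0.26 N·m and the jaws have been forced open to 20.9 mm, so this looks like the stop. To confirm, I realign, grip firmly, and turn forward against it in small steps.

Request:
jog_arm(plan=[[[0,0,0,-0.08,0.5],[0,0,0,-0.08,0.6],[0,0,0,0,0.8],[0,0,0,0,0.8],[0,0,0,0,0.8],[0,0,0,0,0.8],[0,0,0,0.03,0.8],[0,0,0,0.03,0.8],[0,0,0,0,0.8],[0,0,0,0,0.8]]], grip_force=20)

```text
time: 14.1
position: [0.5957, 0.0909, 0.1517]
orientation: [0.868, 3.017, 0.001]
wrist_force: [4.7, 4.0, -1.3]
grip_width: 0.018
```

```bash
python3 st.py
```

```text
14.1 [0.5957 0.0909 0.1517] 0.0180338539496172 [ 0.65  0.48 -1.09  1.64  0.44  1.29  0.5 ] yaw 147.90222621711962 [ 1.9e-03  1.0e-04 -1.0e+00]
F [ 4.7   4.01 -1.33] M [ 0.838 -1.4    0.585] tool shift to target [ 0.00023987 -0.0008303  -0.01528239]
```

Firm torque (0.58 N·m) with no further turning confirms the hard stop. I release and lift clear.

Request:
jog_arm(plan=[[[0,0,0,-0.05,0.5],[0,0,0,0,0.2],[0,0,0,0,0],[0,0,0,0,0],[0,0,-2,0,0],[0,0,-4,0,0],[0,0,-4,0,0],[0,0,-3,0,0],[0,0,0,0,0],[0,0,0,0,0]]], grip_force=5)

```text
time: 15.35
position: [0.5948, 0.0906, 0.2817]
orientation: [0.794, 3.039, -0.001]
wrist_force: [-0.9, -0.2, -0.0]
grip_width: 0.0431
```

```bash
python3 st.py; python3 - <<'E'
from h import *
R=cv2.Rodrigues(arm.sense()["orientation"])[0]; print(R.T@[0,-.3,0])
E
```

```text
15.35 [0.5948 0.0906 0.2817] 0.04310966780043607 [ 0.69  0.4  -1.16  1.46  0.37  1.52  0.6 ] yaw 150.73150020883068 [ 1.e-04 -6.e-04 -1.e+00]
F [-0.86 -0.19 -0.01] M [ 0.024 -0.13  -0.003] tool shift to target [-3.10839517e-04 -8.90762570e-05  1.14704144e-01]
[-1.46670871e-01 -2.61701407e-01  1.70420934e-04]
```

Request:
jog_arm(plan=[[[-1.8,-3.2,0,0,0],[-1.8,-3.2,0,0,0],[-1.8,-3.2,0,0,0],[-1.8,-3.2,0,0,0],[-1.8,-3.2,0,0,0],[-1.8,-3.2,0,0,0],[-1.8,-3.2,0,0,0],[-1.8,-3.2,0,0,0],[0,0,0,0,0],[0,0,0,0,0]]])

```text
time: 16.6
position: [0.5951, -0.202, 0.2808]
orientation: [-0.792, -3.038, -0.002]
wrist_force: [-0.1, 0.2, 0.1]
grip_width: 0.0437
```

```bash
python3 - <<'E'
from h import *
A=arm.get_image("top");B=arm.get_image("side"); cv2.imwrite("pics/top5.png",A[:,:,::-1]);cv2.imwrite("pics/side5.png",B[:,:,::-1])
a=cv2.resize(A[150:250,180:280],(400,400),interpolation=cv2.INTER_CUBIC);b=cv2.resize(B[130:215,225:310],(400,400),interpolation=cv2.INTER_CUBIC)
cv2.imwrite("pics/end5.png",np.clip(np.hstack([a,b])[:,:,::-1]*1.7,0,255).astype(np.uint8))
E
```

```text
(no output)
```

View pics/end5.png

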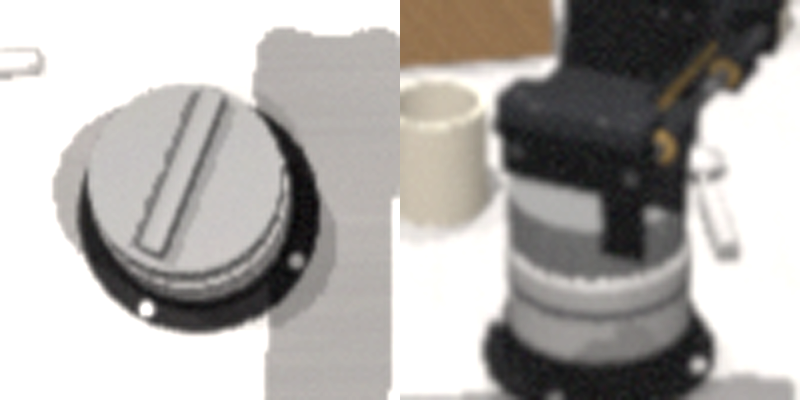

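The top crop shows the bar at about −20.5°, from (210,92) to (150,250). The gripper still hides the lid in the side view, so I move it aside and measure the lid's height.

Request:
jog_arm(plan=[[[2.4,-3.2,0,0,0],[2.4,-3.2,0,0,0],[2.4,-3.2,0,0,0],[2.4,-3.2,0,0,0],[2.4,-3.2,0,0,0],[0,0,0,0,0],[0,0,0,0,0],[0,0,0,0,0],[0,0,0,0,0],[0,0,0,0,0]]])

```text
time: 17.95
position: [0.4132, -0.2833, 0.2814]
orientation: [0.791, 3.04, 0.001]
wrist_force: [-0.7, -0.1, 0.2]
grip_width: 0.0435
```

```bash
python3 - <<'E'
from h import *
A=arm.get_image("top");B=arm.get_image("side"); cv2.imwrite("pics/top6.png",A[:,:,::-1]);cv2.imwrite("pics/side6.png",B[:,:,::-1])
a=cv2.resize(A[150:250,180:280],(400,400),interpolation=cv2.INTER_CUBIC);b=cv2.resize(B[140:225,225:310],(400,400),interpolation=cv2.INTER_CUBIC)
cv2.imwrite("pics/end6.png",np.clip(np.hstack([a,b])[:,:,::-1]*1.7,0,255).astype(np.uint8))
E
```

```text
(no output)
```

View pics/end6.png

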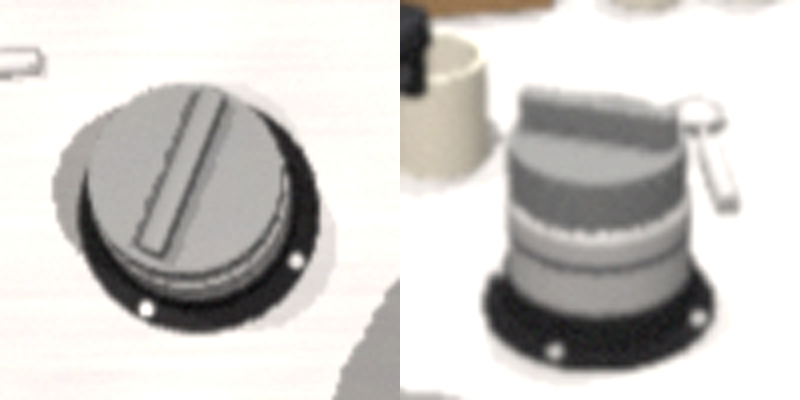

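```bash
python3 - <<'E'
from h import *
T=lambda x,y:((x+.5)/4-.5+180,(y+.5)/4-.5+150)
S=lambda x,y:((x-400+.5)/4.706-.5+225,(y+.5)/4.706-.5+140)
far,near=T(209,91),T(150,249)
for a,b in((far,S(677,108)),(near,S(521,94)),(T(179.5,170),S(599,101))): print(tri(a,b))
d=onz("top",far,.168)-onz("top",near,.168);print("yaw",np.degrees(np.arctan2(d[1],d[0])),np.hypot(*d[:2]))
g0=cv2.imread("pics/side0.png",0);g6=cv2.imread("pics/side6.png",0)
up=lambda g,u:cv2.resize(g[140:225,u-2:u+3].mean(1,keepdims=True).astype(np.float32),(1,850),interpolation=cv2.INTER_CUBIC)[:,0]
for u in(250,255,260,267,275,280,285):
    # rim: bright->dark edge nearest the prediction, sub-pixel by gradient
    r=[]
    for g,lo,hi in((g0,22,38),(g6,28,44)):
        d=np.gradient(cv2.GaussianBlur(up(g,u)[:,None],(1,15),0)[:,0]); r.append((lo*10+np.argmin(d[lo*10:hi*10]))/10+140)
    print(u,r,"shift px",round(r[1]-r[0],2))
K,R,t=cam("side");f=lambda z:(lambda p:p[1]/p[2])(K@(R@np.array([.595,.0295,z])+t))
print("expected shift drop/home",f(.146)-f(.161),f(.140)-f(.161), f(.161),f(.140))
# bystanders: before/after diff in top view
A=cv2.imread("pics/top0.png",0).astype(int);B=cv2.imread("pics/top6.png",0).astype(int);D=abs(A-B)
for n,(y0,y1,x0,x1) in dict(mug=(222,272,122,164),spoon=(155,182,128,195),tray=(170,262,350,428)).items():
    print(n,D[y0:y1,x0:x1].mean(),D[y0:y1,x0:x1].max())
E
python3 st.py
```

```text
(array([0.64487149, 0.07247285, 0.16829516]), np.float64(0.004382797013085544))
(array([0.54432369, 0.10884635, 0.16384431]), np.float64(0.000229145780846215))
(array([0.59477521, 0.09082038, 0.16583619]), np.float64(0.0031154070296166483))
yaw -19.953378363891147 0.10547141388107498
250 [np.float64(168.4), np.float64(174.5)] shift px 6.1
255 [np.float64(171.4), np.float64(177.4)] shift px 6.0
260 [np.float64(172.5), np.float64(178.4)] shift px 5.9
267 [np.float64(173.4), np.float64(179.4)] shift px 6.0
275 [np.float64(172.3), np.float64(178.3)] shift px 6.0
280 [np.float64(170.5), np.float64(176.4)] shift px 5.9
285 [np.float64(166.7), np.float64(173.6)] shift px 6.9
expected shift drop/home 4.20178183853406 5.866750634297546 172.3227332847314 178.18948391902896
mug 9.807142857142857 15
spoon 10.398009950248756 14
tray 28.43561872909699 150
18.05 [ 0.4129 -0.2836  0.2815] 0.04376127990955704 [ 1.74  0.03 -1.19  1.69  0.03  1.44  1.6 ] yaw 150.78757113025225 [ 2.e-04  5.e-04 -1.e+00]
F [-0.1   1.08  0.44] M [ 0.056 -0.147  0.017] tool shift to target [0.02350468 0.41518953 0.11470484]
```

The rim shift of 6.0 px matches the 21 mm drop (5.87 px expected), so the lid is home within about 0.5 mm. My release included a small back-twist while still gripped, so with time to spare I recheck the stop and release straight this time.

Request:
jog_arm(plan=[[[-2.4,3.2,0,0,0],[-2.4,3.2,0,0,0],[-2.4,3.2,0,0,0],[-2.4,3.2,0,0,0],[-2.4,3.2,0,0,0],[1.8,3.2,0,0,0.1],[1.8,3.2,0,0,0.1],[1.8,3.2,0,0,0.1],[1.8,3.2,0,0,0.1],[0,0,0,0,0.1]]])

```text
time: 19.3
position: [0.595, -0.0518, 0.2819]
orientation: [0.784, 3.042, 0.002]
wrist_force: [0.1, -0.2, -0.1]
grip_width: 0.0394
```

Request:
jog_arm(plan=[[[1.8,3.2,0,0,0.1],[1.8,3.2,0,0,0.1],[1.8,3.2,0,0,0.1],[1.8,3.2,0,0,0.1],[0,0,0,-0.08,0.1],[0,0,0,-0.08,0.1],[0,0,0,0,0.1],[0,0,0,0,0.1],[0,0,0,0,0.1],[0,0,0,0,0.1]]])

```text
time: 20.55
position: [0.595, 0.0905, 0.2816]
orientation: [0.549, 3.093, -0.0]
wrist_force: [-0.2, -0.6, -1.1]
grip_width: 0.0392
```

```bash
python3 st.py
```

```text
20.55 [0.595  0.0905 0.2816] 0.03919759841154888 [ 0.72  0.44 -1.23  1.46  0.41  1.53  0.73] yaw 159.86728286207241 [ 1.e-04 -2.e-04 -1.e+00]
F [-0.17 -0.58 -1.1 ] M [ 0.043 -0.171 -0.015] tool shift to target [-5.49873005e-05 -1.71828533e-04  1.14550133e-01]
```

Request:
jog_arm(plan=[[[0,0,3,0,0.1],[0,0,3,0,0.2],[0,0,3,0,0.3],[0,0,2,0,0.3],[0,0,1,0,0.3],[0,0,1,0,0.4],[0,0,0,0,0.6],[0,0,0,0,0.6],[0,0,0,0,0.6],[0,0,0,0,0.6]]], grip_force=20)

```text
time: 21.8
position: [0.5952, 0.0908, 0.1519]
orientation: [0.548, 3.093, 0.0]
wrist_force: [0.3, 0.5, -0.2]
grip_width: 0.0173
```

Request:
jog_arm(plan=[[[0,0,0,0.03,0.6],[0,0,0,0.03,0.6],[0,0,0,0.03,0.6],[0,0,0,0,0.6],[0,0,0,0,0.6],[0,0,0,0,0.6],[0,0,0,0,0.6],[0,0,0,0,0.6],[0,0,0,0,0.6],[0,0,0,0,0.6]]])

```text
time: 23.05
position: [0.595, 0.091, 0.1516]
orientation: [0.686, 3.065, 0.001]
wrist_force: [0.1, 2.8, 1.9]
grip_width: 0.0174
```

```bash
python3 st.py
```

```text
23.05 [0.595  0.091  0.1516] 0.017379617377418426 [ 0.68  0.51 -1.15  1.64  0.48  1.31  0.59] yaw 154.75643849003026 [ 3.e-04  4.e-04 -1.e+00]
F [0.12 2.81 1.91] M [ 0.761 -0.17   0.062] tool shift to target [-0.00026977 -0.00061565 -0.01535149]
```

Request:
jog_arm(plan=[[[0,0,0,0.03,0.6],[0,0,0,0.03,0.6],[0,0,0,0.03,0.6],[0,0,0,0,0.6],[0,0,0,0,0.6],[0,0,0,0,0.6],[0,0,0,0,0.6],[0,0,0,0,0.6],[0,0,0,0,0.6],[0,0,0,0,0.6]]])

```text
time: 24.3
position: [0.5956, 0.0914, 0.1519]
orientation: [0.824, 3.03, 0.002]
wrist_force: [1.8, 4.9, 2.0]
grip_width: 0.0172
```

```bash
python3 st.py
```

```text
24.3 [0.5956 0.0914 0.1519] 0.01723416281418117 [ 0.67  0.5  -1.13  1.64  0.46  1.3   0.51] yaw 149.58546104981875 [ 1.8e-03  9.0e-04 -1.0e+00]
F [1.75 4.91 1.97] M [ 1.15  -0.694  0.368] tool shift to target [-2.39444356e-05 -1.23032433e-03 -1.51035173e-02]
```

The torque rises again at the same angle (0.37 N·m), so the stop is confirmed. I open straight, with no twist, and leave.

Request:
jog_arm(plan=[[[0,0,0,0,0.3],[0,0,0,0,0.1],[0,0,0,0,0],[0,0,0,0,0],[0,0,-2,0,0],[0,0,-4,0,0],[0,0,-4,0,0],[0,0,-3,0,0],[0,0,0,0,0],[0,0,0,0,0]]])

```text
time: 25.55
position: [0.5948, 0.0906, 0.2817]
orientation: [0.824, 3.031, -0.001]
wrist_force: [-0.2, 0.5, -0.4]
grip_width: 0.0433
```

Request:
jog_arm(plan=[[[-1.8,-3.2,0,0,0],[-1.8,-3.2,0,0,0],[-1.8,-3.2,0,0,0],[-1.8,-3.2,0,0,0],[-1.8,-3.2,0,0,0],[-1.8,-3.2,0,0,0],[-1.8,-3.2,0,0,0],[-1.8,-3.2,0,0,0],[2.4,-3.2,0,0,0],[2.4,-3.2,0,0,0]]])

```text
time: 26.8
position: [0.5143, -0.2343, 0.2801]
orientation: [-0.823, -3.029, -0.003]
wrist_force: [-1.2, -0.8, 1.0]
grip_width: 0.0435
```

Request:
jog_arm(plan=[[[2.4,-3.2,0,0,0],[2.4,-3.2,0,0,0],[2.4,-3.2,0,0,0],[0,0,0,0,0],[0,0,0,0,0],[0,0,0,0,0],[0,0,0,0,0],[0,0,0,0,0],[0,0,0,0,0],[0,0,0,0,0]]])

```text
time: 28.05
position: [0.4051, -0.2802, 0.2815]
orientation: [0.824, 3.032, 0.0]
wrist_force: [0.1, -0.7, -0.1]
grip_width: 0.0435
```

```bash
python3 st.py; python3 - <<'E'
from h import *
A=arm.get_image("top");B=arm.get_image("side"); cv2.imwrite("pics/top7.png",A[:,:,::-1]);cv2.imwrite("pics/side7.png",B[:,:,::-1])
a=cv2.resize(A[150:250,180:280],(400,400),interpolation=cv2.INTER_CUBIC)
cv2.imwrite("pics/end7.png",np.hstack([np.clip(a*1.7,0,255).astype(np.uint8)[:384],B[:,100:500]])[:,:,::-1])
g0=cv2.imread("pics/side0.png",0);g6=cv2.imread("pics/side7.png",0)
up=lambda g,u:cv2.resize(g[140:225,u-2:u+3].mean(1,keepdims=True).astype(np.float32),(1,850),interpolation=cv2.INTER_CUBIC)[:,0]
for u in(250,255,260,267,275,280):
    r=[]
    for g,lo,hi in((g0,22,38),(g6,28,44)):
        d=np.gradient(cv2.GaussianBlur(up(g,u)[:,None],(1,15),0)[:,0]); r.append((lo*10+np.argmin(d[lo*10:hi*10]))/10)
    print(u,"shift px",round(r[1]-r[0],2))
E
```

```text
28.05 [ 0.4051 -0.2802  0.2815] 0.04354537217247296 [ 1.86 -0.01 -1.28  1.7  -0.01  1.44  1.62] yaw 149.60577193156132 [ 0.e+00  1.e-04 -1.e+00]
F [ 0.11 -0.7  -0.1 ] M [ 0.07  -0.121  0.005] tool shift to target [0.02366815 0.41557966 0.11457341]
250 shift px 5.1
255 shift px 5.9
260 shift px 5.9
267 shift px 6.0
275 shift px 6.0
280 shift px 6.0
```

View pics/end7.png

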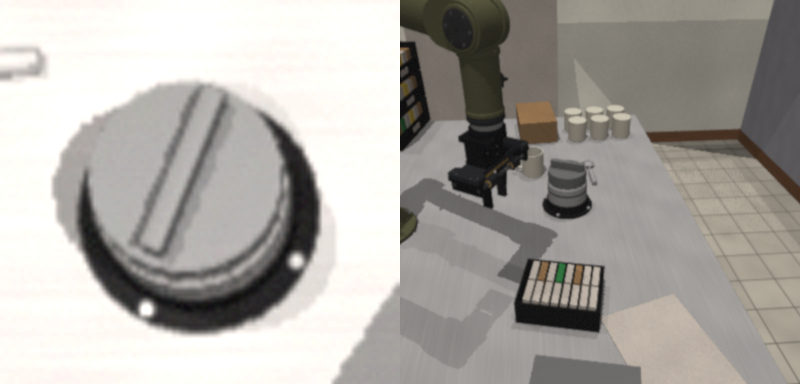

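The bar stands at the same angle as before the recheck, the lid is level and home, the tray, mug and spoon look unmoved, and the robot is clear. I hand in.

```bash
python3 -c "
from station import arm
arm.sign_off()"
```

```text
the job is handed in; nothing more can be done
```

The lid is screwed fully home and level, and I handed the job in at about 28 s with the robot clear of everything.

**What I did:** I turned the lid back about 30° with loosely closed jaws until it dropped. I then lowered the fingers and turned it forward about 42° to the hard stop. To be sure of the stop, I gripped again and pressed forward a second time before letting go straight.

**Last checks:**
- **Drop:** the lid's rim moved as expected when it fell in, at picture row 219 against 222 predicted.
- **Home height:** the rim ended 6.0 px below its start, against 5.9 px expected for the full 21 mm. By picture that is good to about 0.5 mm. One reading at the rim's edge disagreed (5.1 px).
- **Level:** the other rim readings agree across the lid within 0.1 px. Measured from both views, the bar's top middle was 166 mm up, against 168 mm expected. Its two ends came out at 168 and 164 mm, which is within picking error.
- **Stop:** the torque rose sharply twice, to 0.58 and 0.37 N·m, at the same bar angle of about −20°. The tool itself read 10–12° further on, because it had play around the bar.
- **Bystanders:** the mug and spoon showed no change in the top-view comparison. The arm or its shadow upset that comparison for the tray, so I checked it by eye only, and it looks unmoved.

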